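# Hang the dosing cup back on the laundry rail

## Robot

A 7-joint arm with a two-finger parallel gripper is mounted at the origin on the work surface. World frame = base frame: x ahead of the robot, y to its left, z up, the work surface at z = 0. Lengths are in mm, angles in rad, forces in N, time in s.
With the tool pointing down it reaches from about 400 to 850 mm from the base axis. Payload 4.4 kg.
Tool frame: the origin (TCP) lies where the fingers leave the gripper's body, on its centre line; the fingertips stand nose_length ahead of it and the grasp point (between the pads) lies 78 mm ahead of it (nose_length is the distance from the TCP to the fingertips, in mm); y points along the fingers, x is the direction in which the jaws open and shut, and the axes are right-handed (so a half turn about y gives the same grasp; the last joint's range is limited). The gripper opens to 94 mm and grips with 3 to 60 N. Pads are 16 mm wide; open, the fingers measure 119 mm over their backs; the gripper's body (75 mm by 177 mm) begins 78 mm behind the grasp point.
Start: joints at [1.195, 0.628, 0.038, 1.517, -0.027, 0.996, -0.02], TCP at [198.189, -619.062, 302.678] pointing down, gripper open.
Joint ranges: [-3.06, 3.06], [-0.37, 2.12], [-1.25, 1.32], [0.18, 2.47], [-1.1, 4.24], [0.23, 1.98], [-2.94, 2.94]. Speed limits (rad/s): [2.57, 2.57, 3.14, 3.14, 3.14, 3.14, 3.14].

## Interface

Orientations are given as a unit quaternion [x, y, z, w].
In Python, from rig import get_state, camera, get_calibration, finish_job, look_for, cut_out, nose_length gives the robot as it stands.
- The arm moves only by the tool send_rows, never from a script. Its argument "steps" is a list of rows, each an object with "translation": the shift along the tool's x, y, z in mm, a list of three; "rot": the turn, a rotation vector about the tool's x, y, z in degrees, a list of three; "jaw": the opening, from -1 (shut) to 1 (fully open), so that 0 is half open. A call has 1 to 20 rows; each row is the pose to reach, as a shift and turn from the pose commanded when the call began, along the tool's axes at that moment; what a row does not reach only later rows make up. A row lasts 1/10 s, in which the tool goes at most 50 mm and 8.59 degrees, less where a joint would pass 70% of its speed; a pose out of reach is approached as far as the arm can. A call with a gripper value outside its range is refused whole. The fingers move at their own pace and stop on an object; the grip force is fixed at half the most. Time passes only in rows, so rows that repeat a pose let the fingers close. It gives the time, the measured TCP pose, the force and the opening at its end, in the units of the state.
- get_state(): the state, without advancing time (a new reading comes with each control period).
- camera(name): name is "scene" or "top" or "wrist"; returns (picture, depth): 480x640x3 uint8, red, green, blue; 480x640 float32, mm along the optical axis (not along the pixel's ray), 0 where there is no reading.
- get_calibration(name): a dict with "fx", "fy", "cx", "cy" (pixels), "view" (4x4, takes a point from world to camera coordinates); the wrist camera has in their place "hand_eye" (4x4, takes a point from camera to tool coordinates, whose origin is the TCP and whose axes are the tool frame's). Camera axes: x right, y up, looking along -z (the intrinsics and any distortion apply to the point x, -y, -z); pixel columns grow to the right and rows downward; lengths in mm; the calibration is good to about 2 mm. A picture is of the moment at which its call begins: read the wrist's pose just before it. get_calibration takes no time and is no camera call.
- finish_job(): hands the job in, once; it reports no verdict.
Trained networks look in the newest picture that a camera, given by its name, has taken for a name from the list of things; names that differ only in an ending like _2 or _b are one class to them, and where a whole thing is asked for, a point or a joint stands for the part that bears it (a point fixed in the world has none). Each returns a list of dicts, best first, with "confidence" (0 to 1); they miss things now and then, are a little off and sometimes report something else, mostly with a low value. They report only what shows in the picture. A call takes as long as a camera call. They do not tell look-alikes from the thing itself.
- look_for(target, camera): "location" ([x, y, z] in mm, in the coordinates of the camera as it stood for that picture, good to about 4 mm: the middle of the surface that is visible of it).
- cut_out(target, camera): "region" (480x640 bool, what is visible of it).
The state is a dict: "time": time; "joint_pos": joint angles; "dq": joint speeds; "joint_efforts": joint torques, N m; "tool_pos": TCP position; "eef_rot": TCP orientation; "ft_force": force on the tool from outside, world axes, zero at the start; "ft_torque": the same for the moment, N m; "width": opening from 0.0 (shut) to 1.0 (fully open).
Only numpy, scipy, OpenCV 4.12 (cv2) and the standard library are available. Lean on these libraries where they do the work, as an engineer would, in place of code of your own. Each camera call takes 0.05 s, during which the arm holds its last target.

## Task

In this shared laundry, hang the white dosing cup that has the hook back on the top bar of the black steel rack: lower it into the gap between the hanging hand brush and the hanging peg bucket so that its hook sits over the bar and its cup hangs on the robot's side, upright, and let go. Do not knock the brush or the peg bucket off the bar or push them out of place.

Things in the scene. Friction and masses are not known exactly. Their poses are not given: they have to be found in the camera images.
- cup_grip (a point): Hooked cup's grip centre, 148 mm above its base. White, loose, stands upright; cup 60 wide, 60 high, its axis 36 mm to -x. Strap 8 thick (x), 24 wide, free for grip from 24 below to 28 above. Hook to +x, open down, 38 wide inside; inner corner at x 4, z -30 mm, roof falling 35 deg to its tip, end z -73. x cup to hook, z up. Look-alikes: same cup with shorter strap, no hook; mug-shaped jug.
- bar_mid (a point): Middle of the fixed black rack's round top bar, on its axis: 12 mm thick, 500 long, 150 mm above the counter. y along the bar, x across it, away from the robot, z up. An equal bar 75 mm straight below steadies the straps of hanging things. End posts 156 mm high. When the hooked cup hangs home, its strap touches the bar's robot side: grip centre at x -10, z +41 mm.
- brush_mid (a point): Hand brush hanging on the top bar by a hooked strap, loose: wooden block 60 mm wide (y), 84 high, grey bristles, reaching 68 mm from the bar axis to the robot's side. Point: middle of its strap, 10 mm to the robot's side of the bar axis, 104 mm above the counter, 70 mm below the strap's top, its highest part. Axes as bar_mid.
- pegs_mid (a point): Grey square peg bucket hanging on the top bar by a hooked strap, loose: 60 mm wide (y), 72 high, wooden pegs in it, reaching 70 mm from the bar axis to the robot's side. Point, strap and axes as for the brush. The two hang 150 to 165 mm apart centre to centre, in either order; the cup goes midway between them.
Not all that is in view belongs to the job. Leave any yellow look-alike of the part that bears cup_grip alone. What is shaped like the part that bears pegs_mid but pink is not meant.

How it is judged:
By the outcome, as a careful person would: the job done as asked, in the order asked, and still so for the second after the job is handed in, with the robot touching nothing.
It also fails if it takes over 48 s, if anything falls off the work surface, if the arm or the gripper's body presses on something with over 40 N, if the wrist force passes 120 N, or if a joint passes its speed limit or range.

## Working session

There is one attempt and no reset: what is moved stays moved. The work goes in short steps, Python scripts to look and compute and a tool call to move; the robot and the scene stay as the last step left them, time stands still between calls to the robot, and variables do not carry over. Pictures are saved under pics/ and viewed, and the job is handed in when it is done.

Besides the shell and the picture viewer there is one more tool, called after ">>>" by a JSON object that holds its "name" and its "arguments". send_rows: Moves the arm, as the interface text tells. Its arguments: {"type":"object","properties":{"steps":{"type":"array"}},"required":["steps"]}

```bash
ls; mkdir -p pics; cat > h.py <<'E'
import numpy as np, cv2
from rig import *
def snap(n,name):
    p,d=camera(n); cv2.imwrite(f'pics/{name}.png',p[:,:,::-1]); np.save(f'pics/{name}_d.npy',d); return p,d
def towld(n,pc,st=None):
    c=get_calibration(n); pc=np.append(pc,1.)
    if 'view' in c: return (np.linalg.inv(np.array(c['view']))@pc)[:3]
    from scipy.spatial.transform import Rotation as R
    st=st or get_state()
    return R.from_quat(st['eef_rot']).apply((np.array(c['hand_eye'])@pc)[:3])+st['tool_pos']
def pix(n,u,v,d,st=None):
    c=get_calibration(n)
    return towld(n,[(u-c['cx'])/c['fx']*d,-(v-c['cy'])/c['fy']*d,-d],st)
E
python3 - <<'E'
from h import *
s=get_state(); print({k:np.round(v,3) for k,v in s.items()}); print(nose_length if not callable(nose_length) else nose_length())
for n in ['scene','top']:
    print({k:np.round(v,3).tolist() for k,v in get_calibration(n).items()})
    p,d=snap(n,n+'0')
    for t in ['cup_grip','bar_mid','brush_mid','pegs_mid']:
        for r in look_for(t,n): print(n,t,round(r['confidence'],2),np.round(towld(n,r['location'])))
print(get_state()['time'])
E
```

```text
pics
{'time': np.float64(0.0), 'joint_pos': array([ 1.195,  0.629,  0.038,  1.518, -0.027,  0.996, -0.02 ]), 'dq': array([ 0.001, -0.   , -0.   ,  0.   ,  0.001,  0.001,  0.002]), 'joint_efforts': array([-2.0000e-03, -5.4973e+01,  1.1430e+00, -1.8663e+01, -5.2000e-02,
        2.4000e-02,  0.0000e+00]), 'tool_pos': array([ 198.047, -618.599,  301.805]), 'eef_rot': array([-0.571,  0.417, -0.416,  0.572]), 'ft_force': array([-0.353, -0.1  , -1.214]), 'ft_torque': array([-0.043, -0.06 , -0.027]), 'width': np.float64(0.999)}
97.19999999999999
{'fx': 508.953, 'fy': 508.953, 'cx': 325.276, 'cy': 247.359, 'view': [[0.432, 0.902, 0.005, -305.57], [-0.579, 0.274, 0.768, 298.617], [0.691, -0.335, 0.641, -1439.179], [0.0, 0.0, 0.0, 1.0]]}
scene cup_grip 0.77 [471. 187.  62.]
scene cup_grip 0.68 [821. 196.  55.]
scene bar_mid 0.7 [676.  -2.  77.]
scene brush_mid 0.67 [ 677. -106.  127.]
scene pegs_mid 0.59 [651.  48. 111.]
scene pegs_mid 0.57 [837.  -6.  62.]
{'fx': 515.819, 'fy': 515.819, 'cx': 320.305, 'cy': 247.148, 'view': [[-0.015, -0.999, -0.029, 51.155], [0.983, -0.02, 0.184, -669.017], [-0.184, -0.025, 0.983, -824.124], [0.0, 0.0, 0.0, 1.0]]}
top cup_grip 0.93 [445. 186.  51.]
top cup_grip 0.7 [812. 206.  56.]
top bar_mid 0.55 [671.  25.  77.]
top brush_mid 0.67 [649. -96. 127.]
top pegs_mid 0.94 [627.  53. 117.]
top pegs_mid 0.55 [816.   4.  69.]
0.5
```

View pics/scene0.png

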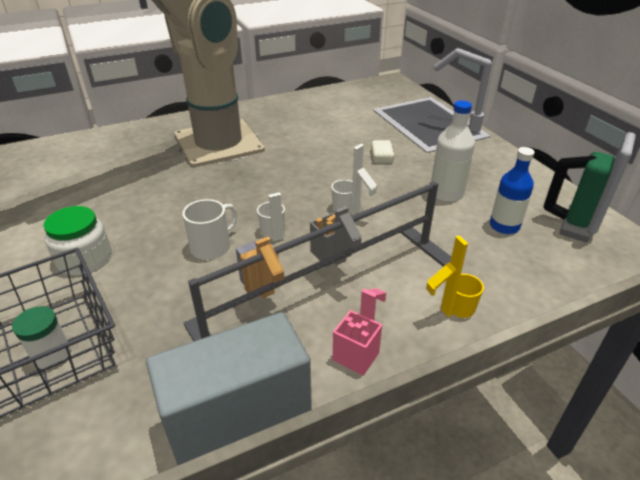

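View pics/top0.png

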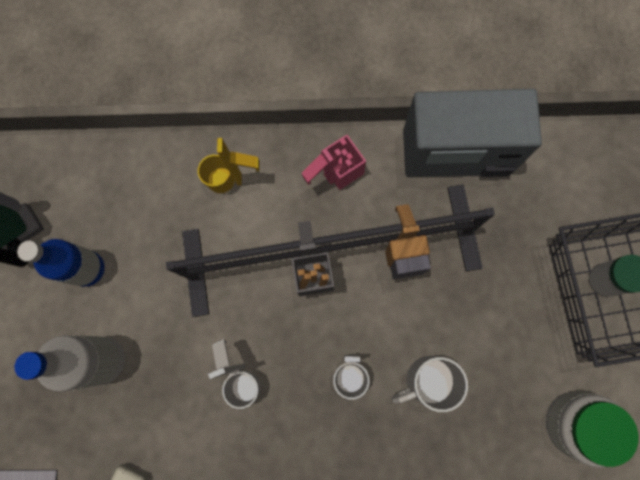

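```bash
python3 - <<'E'
from h import *
p=cv2.imread('pics/top0.png');s=cv2.imread('pics/scene0.png')
a=cv2.resize(p[320:420,180:300],(480,400),interpolation=cv2.INTER_CUBIC)
b=cv2.resize(s[130:230,310:410],(400,400),interpolation=cv2.INTER_CUBIC)
b2=cv2.resize(s[170:260,220:340],(533,400),interpolation=cv2.INTER_CUBIC)
cv2.imwrite('pics/crop1.png',cv2.resize(np.hstack([a,b]),None,fx=.9,fy=.9))
for n in ['top','scene']:
    c=get_calibration(n); d=np.load(f'pics/{n}0_d.npy')
    V,U=np.mgrid[:480,:640]
    P=np.stack([(U-c['cx'])/c['fx']*d,-(V-c['cy'])/c['fy']*d,-d,np.ones_like(d)],-1)@np.linalg.inv(np.array(c['view'])).T
    np.save(f'pics/{n}0_P.npy',P[...,:3])
    P=P[...,:3]; print(n,'cam',np.round(np.linalg.inv(np.array(c['view']))[:3,3]))
    tab=P[(d>0)&(np.abs(P[...,2])<8)&(P[...,0]>300)&(P[...,0]<700)]; print('table z',np.median(tab[:,2]))
    m=(d>0)&(P[...,0]>380)&(P[...,0]<580)&(P[...,1]>140)&(P[...,1]<290)
    for lo,hi in [(20,50),(50,66),(66,90),(90,115),(115,135),(135,150),(150,165),(165,190)]:
        q=P[m&(P[...,2]>lo)&(P[...,2]<hi)]
        if len(q): print(lo,hi,len(q),np.round(q.min(0)),np.round(q.max(0)),np.round(np.median(q,0)))
    # bar
    m=(d>0)&(P[...,2]>142)&(P[...,2]<165)&(P[...,0]>560)&(P[...,0]<780)&(np.abs(P[...,1])<270)
    q=P[m]; print(len(q), q.min(0),q.max(0),np.median(q,0))
E
```

```text
top cam [506.  17. 934.]
table z 0.6494292191209752
20 50 260 [408. 147.  20.] [475. 202.  50.] [430. 189.  35.]
50 66 306 [405. 146.  50.] [474. 206.  65.] [435. 182.  60.]
66 90 27 [461. 176.  66.] [515. 197.  90.] [472. 179.  81.]
90 115 260 [460. 176.  90.] [515. 214. 115.] [498. 199. 105.]
115 135 136 [461. 176. 115.] [488. 203. 134.] [478. 192. 120.]
135 150 15 [460. 176. 136.] [474. 196. 148.] [470. 178. 141.]
150 165 18 [461. 177. 150.] [475. 193. 164.] [471. 178. 156.]
165 190 106 [460. 176. 165.] [474. 201. 181.] [468. 187. 176.]
2911 [ 622.90283799 -232.73588123  142.0349003 ] [717.89653038 269.66393172 164.9532044 ] [669.84770732  16.89001223 155.51328989]
scene cam [1300. -288.  694.]
table z -1.1950741428933611
20 50 442 [407. 147.  20.] [480. 202.  50.] [454. 178.  37.]
50 66 215 [407. 147.  50.] [479. 205.  66.] [450. 178.  56.]
66 90 131 [466. 175.  66.] [520. 217.  90.] [475. 195.  79.]
90 115 229 [470. 177.  90.] [518. 216. 115.] [495. 196. 103.]
115 135 113 [467. 177. 115.] [489. 204. 135.] [476. 188. 122.]
135 150 57 [467. 178. 135.] [478. 202. 150.] [473. 188. 142.]
150 165 61 [466. 177. 150.] [479. 204. 165.] [474. 187. 157.]
165 190 59 [465. 177. 165.] [479. 202. 177.] [472. 188. 172.]
2360 [ 627.56518214 -231.08872109  142.00679177] [720.41299546 269.85240393 164.98930966] [681.45973511 -34.27989043 152.96625392]
```

View pics/crop1.png

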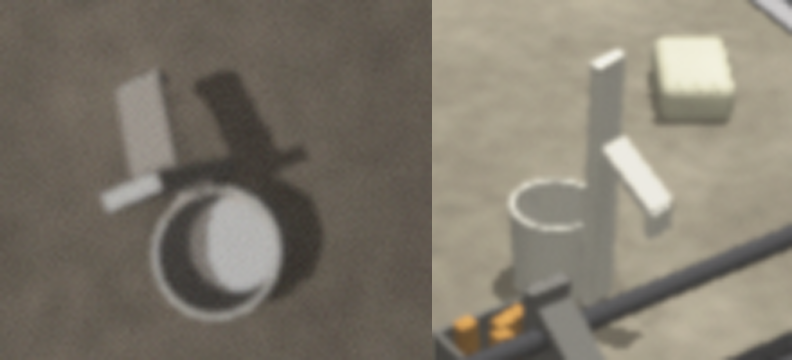

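```bash
python3 - <<'E'
from h import *
for n in ['top','scene']:
    P=np.load(f'pics/{n}0_P.npy'); d=np.load(f'pics/{n}0_d.npy')
    # strap top rect
    m=(d>0)&(P[...,0]>440)&(P[...,0]<500)&(P[...,1]>160)&(P[...,1]<220)&(P[...,2]>172)&(P[...,2]<184)
    r=cv2.minAreaRect(P[m][:,:2].astype(np.float32)); print(n,'strap top',m.sum(),r, P[m].mean(0))
    # hook region + strap above: PCA direction
    m=(d>0)&(P[...,0]>400)&(P[...,0]<500)&(P[...,1]>140)&(P[...,1]<220)&(P[...,2]>54)&(P[...,2]<64)
    q=P[m][:,:2]
    m2=(d>0)&(P[...,0]>440)&(P[...,0]<540)&(P[...,1]>160)&(P[...,1]<240)&(P[...,2]>80)&(P[...,2]<124)
    r=cv2.minAreaRect(P[m2][:,:2].astype(np.float32)); print('hook',r)
    # bar ends
    m=(d>0)&(P[...,2]>148)&(P[...,2]<160)&(P[...,0]>600)&(P[...,0]<760)&(np.abs(P[...,1])<270)
    q=P[m]
    for it in range(6):
        f=np.polyfit(q[:,1],q[:,0],1); e=q[:,0]-np.polyval(f,q[:,1]); q=q[np.abs(e)<9]
    print('bar x=',f,'yrange',q[:,1].min(),q[:,1].max(),'z',np.percentile(q[:,2],[5,50,95]),'std',e.std(),'yawdeg',np.degrees(np.arctan(f[0])))
    # things above bar: straps tops
    m=(d>0)&(P[...,2]>163)&(P[...,2]<185)&(P[...,0]>600)&(P[...,0]<760)
    q=P[m]
    for side in (q[:,1]<0,q[:,1]>0):
        k=q[side]; 
        if len(k)>3: print(' strap top',len(k),np.round(k.min(0)),np.round(k.max(0)),np.round(np.median(k,0)))
    m=(d>0)&(P[...,2]>85)&(P[...,2]<140)&(P[...,0]>580)&(P[...,0]<660)
    q=P[m]
    for side in (q[:,1]<-30,q[:,1]>-10):
        k=q[side]
        if len(k)>3: print(' body',len(k),np.round(k.min(0)),np.round(k.max(0)),np.round(np.median(k,0)))
E
```

```text
top strap top 99 ((467.3139953613281, 188.532958984375), (7.873785972595215, 24.22939682006836), 21.549604415893555) [467.48602652 187.97823979 176.44975962]
hook ((488.1601257324219, 196.06961059570312), (52.40929412841797, 23.714597702026367), 21.525169372558594)
bar x= [-1.48632217e-01  6.68240149e+02] yrange -232.73588122709654 269.66393171533514 z [151.56388701 155.63305437 158.17276781] std 3.50487715061229 yawdeg -8.454106583170327
 strap top 170 [ 668. -112.  163.] [689. -88. 177.] [675. -99. 171.]
 strap top 290 [634.  44. 163.] [667. 475. 185.] [650.  65. 173.]
 body 2340 [ 580. -481.   85.] [660. -72. 136.] [ 626. -132.  104.]
 body 1949 [587.  18.  85.] [660. 580. 140.] [628. 437. 120.]
scene strap top 31 ((470.1329650878906, 189.8856658935547), (9.458134651184082, 23.846532821655273), 29.760711669921875) [471.14318658 189.52789717 174.09640872]
hook ((491.48419189453125, 196.28057861328125), (54.850162506103516, 29.303701400756836), 20.139339447021484)
bar x= [-1.47359625e-01  6.74798511e+02] yrange -230.4316931289577 269.8524039344201 z [148.77484012 153.51335502 157.09371899] std 3.2076785723451193 yawdeg -8.382755196252516
 strap top 142 [ 670. -112.  163.] [691. -87. 175.] [ 679. -100.  169.]
 strap top 720 [641.  44. 163.] [760. 665. 185.] [710. 597. 168.]
 body 1482 [ 581. -496.   85.] [660. -75. 132.] [ 622. -454.   90.]
 body 1264 [589.  18.  85.] [660. 575. 140.] [643.  56. 112.]
```

```bash
python3 - <<'E'
from h import *
from scipy.spatial.transform import Rotation as R
s=get_state(); M=R.from_quat(s['eef_rot']).as_matrix(); print(np.round(M,3)); print('jaw az',np.degrees(np.arctan2(M[1,0],M[0,0])),'tcp az',np.degrees(np.arctan2(s['tool_pos'][1],s['tool_pos'][0])))
print({k:np.round(v,3).tolist() for k,v in get_calibration('wrist').items()})
def plan(tgt,jaw):
    d=np.array(tgt)-s['tool_pos']; 
    yd=np.array([0,0,-1.]); 
    out=[]
    for a in (jaw,jaw+180):
        x=np.array([np.cos(np.radians(a)),np.sin(np.radians(a)),0]); D=np.stack([x,yd,np.cross(x,yd)],1)
        out.append(np.round(np.degrees(R.from_matrix(M.T@D).as_rotvec()),2))
    return np.round(M.T@d,1),out
for t,j in [((500,-200,360),21.5),((470,188,360),21.5)]: print(t,plan(t,j))
E
```

```text
[[ 0.305  0.     0.952]
 [-0.952  0.     0.305]
 [-0.    -1.     0.   ]]
jaw az -72.25316966589342 tcp az -72.24962234559155
{'fx': 378.729, 'fy': 378.729, 'cx': 321.365, 'cy': 243.139, 'hand_eye': [[1.0, -0.001, 0.0, -1.129], [0.0, 0.25, -0.968, -82.737], [0.001, 0.968, 0.25, 71.627], [0.0, 0.0, 0.0, 1.0]]}
(500, -200, 360) (array([-307.1,  -57.3,  415.2]), [array([ -0.  , -93.75,   0.  ]), array([-0.  , 86.25, -0.  ])])
(470, 188, 360) (array([-685.8,  -57.3,  504.9]), [array([ -0.  , -93.75,   0.  ]), array([-0.  , 86.25, -0.  ])])
```

>>> {"name": "send_rows", "arguments": {"steps": [{"translation": [-307,-57,415],"rot": [0,-93.75,0],"jaw": 1},{"translation": [-307,-57,415],"rot": [0,-93.75,0],"jaw": 1},{"translation": [-307,-57,415],"rot": [0,-93.75,0],"jaw": 1},{"translation": [-307,-57,415],"rot": [0,-93.75,0],"jaw": 1},{"translation": [-307,-57,415],"rot": [0,-93.75,0],"jaw": 1},{"translation": [-307,-57,415],"rot": [0,-93.75,0],"jaw": 1},{"translation": [-307,-57,415],"rot": [0,-93.75,0],"jaw": 1},{"translation": [-307,-57,415],"rot": [0,-93.75,0],"jaw": 1},{"translation": [-307,-57,415],"rot": [0,-93.75,0],"jaw": 1},{"translation": [-307,-57,415],"rot": [0,-93.75,0],"jaw": 1},{"translation": [-307,-57,415],"rot": [0,-93.75,0],"jaw": 1},{"translation": [-686,-57,505],"rot": [0,-93.75,0],"jaw": 1},{"translation": [-686,-57,505],"rot": [0,-93.75,0],"jaw": 1},{"translation": [-686,-57,505],"rot": [0,-93.75,0],"jaw": 1},{"translation": [-686,-57,505],"rot": [0,-93.75,0],"jaw": 1},{"translation": [-686,-57,505],"rot": [0,-93.75,0],"jaw": 1},{"translation": [-686,-57,505],"rot": [0,-93.75,0],"jaw": 1},{"translation": [-686,-57,505],"rot": [0,-93.75,0],"jaw": 1},{"translation": [-686,-57,505],"rot": [0,-93.75,0],"jaw": 1},{"translation": [-686,-57,505],"rot": [0,-93.75,0],"jaw": 1}]}}

```text
time: 2.5
tool_pos: [468.6, 194.8, 360.4]
eef_rot: [-0.693, -0.136, 0.135, 0.696]
ft_force: [0.7, -0.1, 0.5]
width: 1.005
```

```bash
cat >> h.py <<'E'
from scipy.spatial.transform import Rotation as R
def cloud(n,d,st):
    c=get_calibration(n);V,U=np.mgrid[:480,:640]
    P=np.stack([(U-c['cx'])/c['fx']*d,-(V-c['cy'])/c['fy']*d,-d,np.ones_like(d)],-1)
    if 'view' in c: return (P@np.linalg.inv(np.array(c['view'])).T)[...,:3]
    T=np.eye(4);T[:3,:3]=R.from_quat(st['eef_rot']).as_matrix();T[:3,3]=st['tool_pos']
    return (P@(T@np.array(c['hand_eye'])).T)[...,:3]
E
python3 - <<'E'
from h import *
for i in range(2):
  s=get_state(); M=R.from_quat(s['eef_rot']).as_matrix(); print(s['tool_pos'],'jaw az',np.degrees(np.arctan2(M[1,0],M[0,0])),np.round(s['joint_pos'],3),np.abs(s['dq']).max(), M[:,1])
  p,d=snap('wrist',f'w{i}')
P=cloud('wrist',d,s); np.save('pics/w1_P.npy',P)
m=(d>0)&(P[...,0]>440)&(P[...,0]<500)&(P[...,1]>160)&(P[...,1]<220)&(P[...,2]>170)&(P[...,2]<184)
print('strap top',m.sum(),cv2.minAreaRect(P[m][:,:2].astype(np.float32)),P[m].mean(0))
m=(d>0)&(P[...,0]>440)&(P[...,0]<540)&(P[...,1]>160)&(P[...,1]<240)&(P[...,2]>80)&(P[...,2]<124)
print('hook',cv2.minAreaRect(P[m][:,:2].astype(np.float32)))
E
```

```text
[468.55836464 194.81834141 360.38978207] jaw az 22.05694593021211 [-0.051  0.397 -0.555  1.823  0.243  0.987 -0.32 ] 0.07514176185957135 [ 9.27870225e-04  4.59458979e-03 -9.99989014e-01]
[469.27479693 191.19709257 359.95155384] jaw az 21.839006478479842 [-0.048  0.397 -0.551  1.824  0.244  0.987 -0.318] 0.06014309553419993 [ 3.95001696e-04  1.31562947e-03 -9.99999057e-01]
strap top 366 ((466.0017395019531, 189.41539001464844), (7.371803283691406, 24.097272872924805), 21.88946533203125) [465.81729526 189.95355321 176.42055281]
hook ((486.1368713378906, 197.53445434570312), (52.552146911621094, 21.897762298583984), 18.71571922302246)
```

View pics/w1.png

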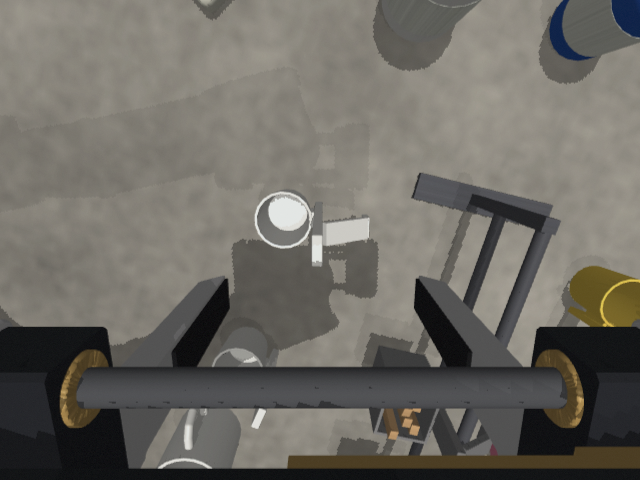

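>>> {"name": "send_rows", "arguments": {"steps": [{"translation": [-3,40,2],"rot": [0,0,0],"jaw": 0.5},{"translation": [-3,80,2],"rot": [0,0,0],"jaw": 0.5},{"translation": [-3,100,2],"rot": [0,0,0],"jaw": 0.5},{"translation": [-3,100,2],"rot": [0,0,0],"jaw": 0.5},{"translation": [-3,100,2],"rot": [0,0,0],"jaw": 0.5},{"translation": [-3,100,2],"rot": [0,0,0],"jaw": 0.5}]}}

```text
time: 3.2
tool_pos: [467.6, 188.6, 261.1]
eef_rot: [-0.695, -0.132, 0.13, 0.695]
ft_force: [0.3, 0.2, 0.0]
width: 0.748
```

```bash
python3 - <<'E'
from h import *
s=get_state(); M=R.from_quat(s['eef_rot']).as_matrix(); print(s['tool_pos'],'jaw az',np.degrees(np.arctan2(M[1,0],M[0,0])),np.abs(s['dq']).max(), M[:,1])
p,d=snap('wrist','w2')
P=cloud('wrist',d,s)
m=(d>0)&(P[...,0]>440)&(P[...,0]<500)&(P[...,1]>160)&(P[...,1]<220)&(P[...,2]>170)&(P[...,2]<184)
r=cv2.minAreaRect(P[m][:,:2].astype(np.float32));print('strap top',m.sum(),r,P[m].mean(0))
print('delta tool',M.T@(np.array([*r[0],228])-s['tool_pos']))
E
```

```text
[467.55115117 188.64150661 261.05191115] jaw az 21.413290235271376 0.005682745505788112 [ 2.53106355e-03  6.93784046e-04 -9.99996556e-01]
strap top 1052 ((482.66033935546875, 195.18841552734375), (44.44489669799805, 24.194610595703125), 19.021944046020508) [472.46955201 194.34660999 176.5009223 ]
delta tool [16.37013757 33.09458178  0.5879347 ]
```

View pics/w2.png

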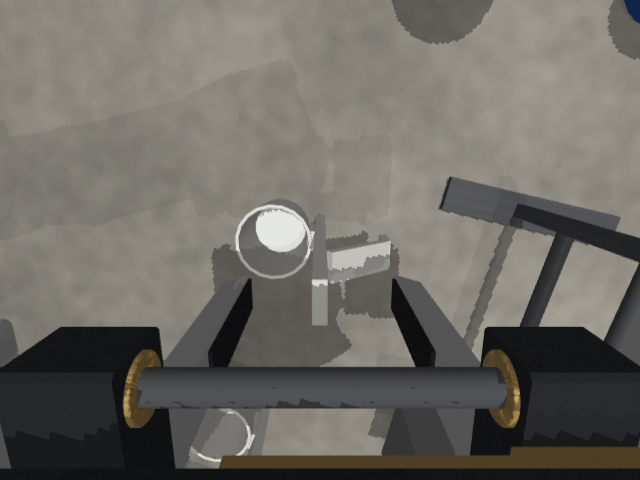

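```bash
python3 - <<'E'
from h import *
s=get_state(); M=R.from_quat(s['eef_rot']).as_matrix()
d=np.load('pics/w2_d.npy')
P=cloud('wrist',d,s); T=(P-s['tool_pos'])@M
m=(d>0)&(np.abs(T[...,0])<15)&(np.abs(T[...,2])<40)&(P[...,2]>172)&(P[...,2]<180)
r=cv2.minAreaRect(T[m][:,[0,2]].astype(np.float32));print(m.sum(),r,T[m].mean(0))
E
```

```text
804 ((-1.7122130393981934, 1.2305889129638672), (7.648171901702881, 24.232162475585938), 0.182929128408432) [-1.5758507  84.57281946  2.20405301]
```

>>> {"name": "send_rows", "arguments": {"steps": [{"translation": [-1.5,12,1],"rot": [0,0,0],"jaw": 0.5},{"translation": [-1.5,24,1],"rot": [0,0,0],"jaw": 0.5},{"translation": [-1.5,33,1],"rot": [0,0,0],"jaw": 0.5},{"translation": [-1.5,33,1],"rot": [0,0,0],"jaw": 0.5},{"translation": [-1.5,33,1],"rot": [0,0,0],"jaw": 0.2},{"translation": [-1.5,33,1],"rot": [0,0,0],"jaw": -0.2},{"translation": [-1.5,33,1],"rot": [0,0,0],"jaw": -0.6},{"translation": [-1.5,33,1],"rot": [0,0,0],"jaw": -1},{"translation": [-1.5,33,1],"rot": [0,0,0],"jaw": -1},{"translation": [-1.5,33,1],"rot": [0,0,0],"jaw": -1},{"translation": [-1.5,33,1],"rot": [0,0,0],"jaw": -1},{"translation": [-1.5,33,1],"rot": [0,0,0],"jaw": -1}]}}

```text
time: 4.45
tool_pos: [464.8, 189.4, 226.7]
eef_rot: [-0.695, -0.132, 0.132, 0.695]
ft_force: [0.2, -0.0, 0.4]
width: 0.103
```

>>> {"name": "send_rows", "arguments": {"steps": [{"translation": [0,0,0],"rot": [0,0,0],"jaw": -1},{"translation": [0,0,0],"rot": [0,0,0],"jaw": -1},{"translation": [0,-10,0],"rot": [0,0,0],"jaw": -1},{"translation": [0,-30,0],"rot": [0,0,0],"jaw": -1},{"translation": [0,-60,0],"rot": [0,0,0],"jaw": -1},{"translation": [0,-95,0],"rot": [0,0,0],"jaw": -1},{"translation": [0,-130,0],"rot": [0,0,0],"jaw": -1},{"translation": [0,-165,0],"rot": [0,0,0],"jaw": -1},{"translation": [0,-190,0],"rot": [0,0,0],"jaw": -1},{"translation": [0,-190,0],"rot": [0,0,0],"jaw": -1},{"translation": [0,-190,0],"rot": [0,0,0],"jaw": -1},{"translation": [0,-190,0],"rot": [0,0,0],"jaw": -1}]}}

```text
time: 5.65
tool_pos: [464.1, 188.9, 415.6]
eef_rot: [0.695, 0.131, -0.133, -0.694]
ft_force: [-0.0, -0.1, -2.0]
width: 0.084
```

```bash
python3 - <<'E'
from h import *
s=get_state(); M=R.from_quat(s['eef_rot']).as_matrix(); print(s['time'],s['tool_pos'],s['width'],'jaw az',np.degrees(np.arctan2(M[1,0],M[0,0])),np.round(s['joint_pos'],2),s['ft_force'])
p,d=snap('wrist','w3'); p,d=snap('top','t3'); p2,d2=snap('scene','s3')
a=np.hstack([p[:,:,::-1],p2[:,:,::-1]]); cv2.imwrite('pics/m3.png',cv2.resize(a,(800,300)))
E
```

```text
5.65 [464.08378288 188.87778934 415.57311692] 0.08353813559989609 jaw az 21.503576874796597 [-0.02  0.34 -0.57  1.75  0.2   1.12 -0.28] [-0.03544594 -0.11234798 -2.04280275]
```

View pics/w3.png

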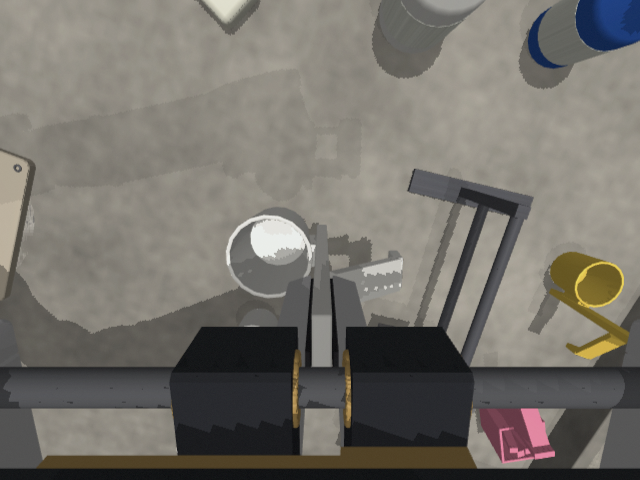

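View pics/m3.png

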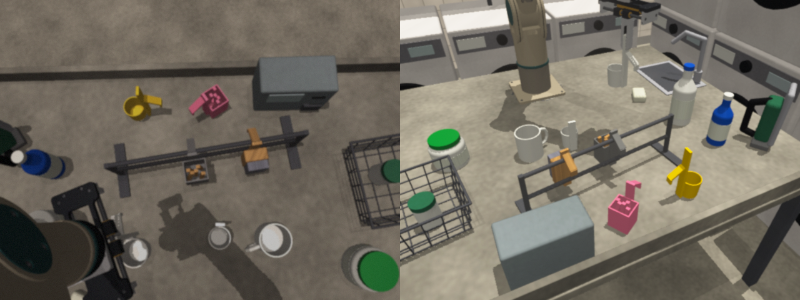

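```bash
python3 - <<'E'
from h import *
th=np.radians(8.43); ex=np.array([np.cos(th),np.sin(th)]); ey=np.array([-np.sin(th),np.cos(th)])
for n in ['top','scene']:
    P=np.load(f'pics/{n}0_P.npy'); d=np.load(f'pics/{n}0_d.npy')
    a=P[...,:2]@ex; b=P[...,:2]@ey
    z=P[...,2]
    m=(d>0)&(z>146)&(z<160)&(np.abs(b-80)<400)&(a>630)&(a<690)
    # bar cross-section: a vs z away from straps
    mm=m&(((b>-170)&(b<-130+0))|((b>-40)&(b<90*0+-5)))
    q=np.stack([a[mm],z[mm]],1); 
    print(n,'bar a pct',np.percentile(q[:,0],[2,25,50,75,98]).round(1),'z',np.percentile(q[:,1],[2,50,98]).round(1),'top a',np.median(q[q[:,1]>np.percentile(q[:,1],80)][:,0]))
    for lo,hi in((-230,-140),(120,200)):
        k=m&(b>lo)&(b<hi); 
        if k.sum(): print('  strapband',k.sum())
    mb=(d>0)&(a>640)&(a<680)&(z>146)&(z<154); print(' b range', np.percentile(b[mb&(b<400)&(b>-400)],[0.5,99.5]))
    for nm,lo,hi in (('brush',-240,-150),('pegs',-70,30)):
      pass
    m=(d>0)&(z>162)&(z<180)&(a>640)&(a<720)&(b>-260)&(b<260)
    h=np.histogram(b[m],bins=np.arange(-260,261,10)); print([(int(x),int(c)) for x,c in zip(h[1],h[0]) if c])
    for lo,hi in ((-260,-100),(-100,100)):
        k=m&(b>lo)&(b<hi); print('  strap top b',np.percentile(b[k],[1,50,99]).round(1),'a',np.percentile(a[k],[1,50,99]).round(1), z[k].max())
    for lo,hi,nm in ((-260,-130,'brush'),(-100,40,'pegs')):
        k=(d>0)&(z>80)&(z<150)&(a>570)&(a<650)&(b>lo)&(b<hi); print('  body',nm,'b',np.percentile(b[k],[1,50,99]).round(1),'a',np.percentile(a[k],[1,50,99]).round(1), z[k].max())
E
```

```text
top bar a pct [647.8 658.2 661.6 665.7 686.4] z [147.5 155.2 159. ] top a 661.2976684544469
  strapband 501
  strapband 310
 b range [-328.74442907  171.95278482]
[(-210, 75), (-200, 80), (-190, 30), (-60, 12), (-50, 79), (-40, 74), (-30, 7)]
  strap top b [-209.5 -197.8 -186.1] a [647.4 653.9 667.1] 176.61073101844056
  strap top b [-51.8 -40.6 -29. ] a [647.4 653.7 667.4] 176.82837880276531
  body brush b [-226.3 -195.1 -168.2] a [593.7 619.9 648. ] 149.46046873232
  body pegs b [-69.8 -39.1 -10.7] a [591.6 617.8 648. ] 148.20676161676306
scene bar a pct [661.2 666.5 668.9 670.9 687. ] z [146.9 153.  159. ] top a 667.2703522411531
  strapband 473
  strapband 161
 b range [-330.82013031  176.74554334]
[(-220, 1), (-210, 66), (-200, 63), (-190, 23), (-60, 17), (-50, 46), (-40, 47), (-30, 15)]
  strap top b [-209.9 -198.7 -185.9] a [650.  657.6 667.8] 174.75722688252154
  strap top b [-51.8 -40.5 -27.8] a [649.6 657.7 668.4] 173.93963484592587
  body brush b [-227.9 -218.3 -170.2] a [596.1 628.2 649.9] 132.08327304129557
  body pegs b [-70.6 -60.5 -16.2] a [593.6 620.4 649.9] 131.71443569163182
```

>>> {"name": "send_rows", "arguments": {"steps": [{"translation": [5,0,-13],"rot": [0,1,0],"jaw": -1},{"translation": [14,0,-37],"rot": [0,2,0],"jaw": -1},{"translation": [24,0,-64],"rot": [0,3,0],"jaw": -1},{"translation": [34,0,-91],"rot": [0,4.5,0],"jaw": -1},{"translation": [44,0,-118],"rot": [0,6,0],"jaw": -1},{"translation": [54,0,-145],"rot": [0,7.5,0],"jaw": -1},{"translation": [64,0,-171],"rot": [0,9,0],"jaw": -1},{"translation": [74,0,-198],"rot": [0,10.5,0],"jaw": -1},{"translation": [84,0,-224],"rot": [0,12,0],"jaw": -1},{"translation": [93,0,-248],"rot": [0,13.1,0],"jaw": -1},{"translation": [98,0,-262],"rot": [0,13.1,0],"jaw": -1},{"translation": [100,0,-267],"rot": [0,13.1,0],"jaw": -1},{"translation": [100,0,-267],"rot": [0,13.1,0],"jaw": -1},{"translation": [100,0,-267],"rot": [0,13.1,0],"jaw": -1},{"translation": [100,0,-267],"rot": [0,13.1,0],"jaw": -1},{"translation": [100,0,-267],"rot": [0,13.1,0],"jaw": -1}]}}

```text
time: 7.4
tool_pos: [655.3, -21.6, 417.0]
eef_rot: [-0.705, -0.052, 0.052, 0.705]
ft_force: [-0.5, -0.6, -1.3]
width: 0.082
```

```bash
python3 - <<'E'
from h import *
s=get_state(); M=R.from_quat(s['eef_rot']).as_matrix(); print(s['time'],s['tool_pos'],s['width'],'jaw az',np.degrees(np.arctan2(M[1,0],M[0,0])),np.round(s['joint_pos'],2),np.abs(s['dq']).max(),s['ft_force'],M[:,1])
p,d=snap('wrist','w4'); np.save('pics/w4_st.npy',s,allow_pickle=True)
E
```

```text
7.4 [655.27962098 -21.57789467 417.02550572] 0.08232950594025835 jaw az 8.47148538257923 [ 0.23  0.58 -0.43  1.33  0.24  1.29 -0.06] 0.0045239432896484015 [-0.4857337  -0.61350158 -1.29289829] [ 2.30342057e-04  9.39169117e-05 -9.99999969e-01]
```

View pics/w4.png

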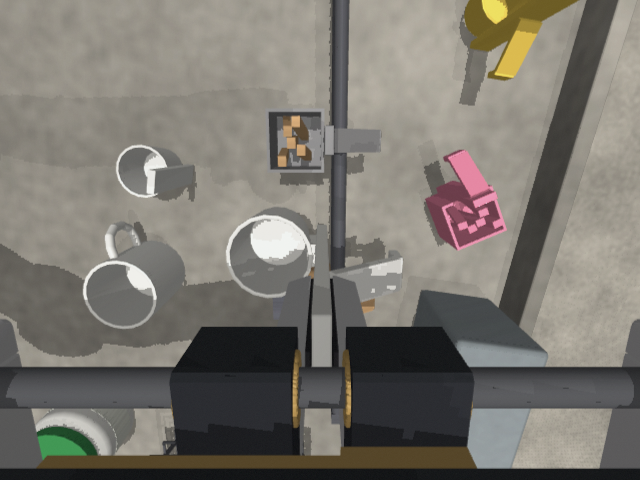

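```bash
python3 - <<'E'
from h import *
s=np.load('pics/w4_st.npy',allow_pickle=True).item(); M=R.from_quat(s['eef_rot']).as_matrix()
d=np.load('pics/w4_d.npy'); P=cloud('wrist',d,s); T=(P-s['tool_pos'])@M
z=P[...,2]; X=T[...,0]; Z=T[...,2]
m=(d>0)&(z>146)&(z<162)&(np.abs(X)<60)&(Z>20)&(Z<220)&~((Z>50)&(Z<110))
q=T[m]; f=np.polyfit(q[:,2],q[:,0],1)
for _ in range(5):
    e=q[:,0]-np.polyval(f,q[:,2]); q=q[np.abs(e)<8]; f=np.polyfit(q[:,2],q[:,0],1)
print('bar x= f(Z)',f,len(q),'edges',np.percentile(q[:,0]-np.polyval(f,q[:,2]),[1,50,99]),'z top',np.percentile(s['tool_pos'][2]-q[:,1],[5,50,95]))
tp=q[(s['tool_pos'][2]-q[:,1])>np.percentile(s['tool_pos'][2]-q[:,1],70)]; print('ridge',np.median(tp[:,0]-f[0]*tp[:,2]))
m=(d>0)&(z>163)&(z<180)&(np.abs(X)<60)&(Z>30)&(Z<130)
q=T[m]; print('pegs strap X',np.percentile(q[:,0],[1,50,99]),'Z',np.percentile(q[:,2],[1,50,99]),cv2.minAreaRect(q[:,[0,2]].astype(np.float32)))
m=(d>0)&(z>100)&(z<150)&(X<0)&(X>-80)&(Z>30)&(Z<130)
q=T[m]; print('pegs body X',np.percentile(q[:,0],[1,50,99]),'Z',np.percentile(q[:,2],[1,50,99]),z[m].max())
# cup in hand, z = 338-x
m=(d>0)&(z>245)&(z<256)&(X<0)&(X>-100)&(np.abs(Z)<60); q=T[m]; print('cup rim X',np.percentile(q[:,0],[1,99]),'Z',np.percentile(q[:,2],[1,99]),'z',np.percentile(z[m],[5,95]))
m=(d>0)&(z>260)&(z<320)&(X>8)&(X<70)&(np.abs(Z)<60); q=T[m]; print('hook X',np.percentile(q[:,0],[1,99]),'Z',np.percentile(q[:,2],[1,99]),'z',np.percentile(z[m],[1,99]))
E
```

```text
bar x= f(Z) [5.76939836e-04 1.50658889e+01] 1883 edges [-5.64518595 -0.10468961  5.98045844] z top [152.44278381 155.78779682 157.6056912 ]
ridge 15.440177048207474
pegs strap X [ 1.98525998  8.68893931 19.27451209] Z [65.68159115 77.80614988 88.90138927] ((11.129932403564453, 77.30474853515625), (18.266990661621094, 23.336483001708984), 0.1774270236492157)
pegs body X [-54.35769268 -30.83331339  -0.40387794] Z [ 48.0198285   80.18659084 106.90680909] 133.8210216697364
cup rim X [-65.52736498  -2.50974243] Z [-29.57196929  28.38074406] z [245.80424648 252.38354711]
hook X [ 9.32114394 46.96819874] Z [-10.61769295   9.421991  ] z [271.98741725 312.03444172]
```

>>> {"name": "send_rows", "arguments": {"steps": [{"translation": [0,10,-1.5],"rot": [0,0,0],"jaw": -1},{"translation": [0,25,-1.5],"rot": [0,0,0],"jaw": -1},{"translation": [0,40,-1.5],"rot": [0,0,0],"jaw": -1},{"translation": [0,55,-1.5],"rot": [0,0,0],"jaw": -1},{"translation": [0,70,-1.5],"rot": [0,0,0],"jaw": -1},{"translation": [0,80,-1.5],"rot": [0,0,0],"jaw": -1},{"translation": [0,85,-1.5],"rot": [0,0,0],"jaw": -1},{"translation": [0,85,-1.5],"rot": [0,0,0],"jaw": -1},{"translation": [0,85,-1.5],"rot": [0,0,0],"jaw": -1},{"translation": [0,85,-1.5],"rot": [0,0,0],"jaw": -1}]}}

```text
time: 8.45
tool_pos: [656.2, -23.8, 332.5]
eef_rot: [0.705, 0.052, -0.051, -0.705]
ft_force: [0.7, 0.1, -1.5]
width: 0.081
```

```bash
cat > meas.py <<'E'
import sys
from h import *
tag=sys.argv[1]
s=get_state(); M=R.from_quat(s['eef_rot']).as_matrix(); print(s['time'],s['tool_pos'].__array__().round(1) if hasattr(s['tool_pos'],'__array__') else s['tool_pos'],s['width'],'jaw az',np.degrees(np.arctan2(M[1,0],M[0,0])),np.abs(s['dq']).max(),s['ft_force'],M[:,1].round(4))
p,d=snap('wrist','w'+tag); P=cloud('wrist',d,s); T=(P-s['tool_pos'])@M
p2,_=snap('scene','s'+tag)
cv2.imwrite(f'pics/m{tag}.png',np.hstack([cv2.resize(p[:,:,::-1],(400,300)),cv2.resize(p2[110:350,180:500,::-1],(400,300),interpolation=cv2.INTER_CUBIC)]))
z=P[...,2]; X=T[...,0]; Z=T[...,2]
m=(d>0)&(z>146)&(z<162)&(np.abs(X)<60)&(Z>20)&(Z<220)&~((Z>50)&(Z<110))
q=T[m]; f=np.polyfit(q[:,2],q[:,0],1)
for _ in range(5):
    e=q[:,0]-np.polyval(f,q[:,2]); q=q[np.abs(e)<8]; f=np.polyfit(q[:,2],q[:,0],1)
print('bar x= f(Z)',f,len(q),'edges',np.percentile(q[:,0]-np.polyval(f,q[:,2]),[1,50,99]),'z',np.percentile(s['tool_pos'][2]-q[:,1],[5,50,95]))
m=(d>0)&(z>163)&(z<180)&(np.abs(X)<60)&(Z>40)&(Z<130)
q=T[m]; print('pegs strap',cv2.minAreaRect(q[:,[0,2]].astype(np.float32)))
E
python3 meas.py 5
```

```text
8.45 [656.2 -23.8 332.5] 0.08141571145001024 jaw az 8.39986729674574 0.0029968902771807734 [ 0.72146404  0.14310249 -1.49980955] [ 0.0015  0.     -1.    ]
bar x= f(Z) [ 0.01770573 11.76173936] 2098 edges [-5.67241998 -0.0760281   6.0572486 ] z [152.58979272 155.78726348 157.5462126 ]
pegs strap ((9.624594688415527, 80.09789276123047), (17.974557876586914, 23.684354782104492), 0.11898072063922882)
```

View pics/m5.png

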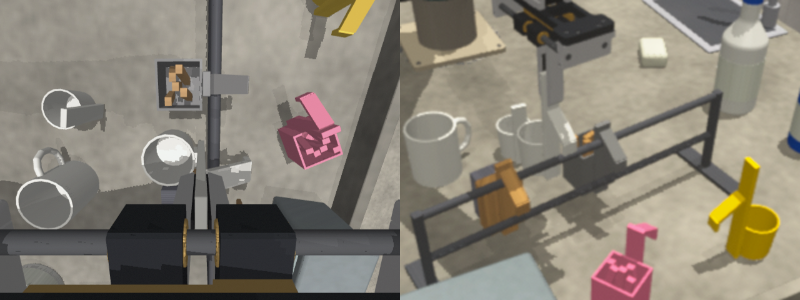

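```bash
python3 - <<'E'
from h import *
s=get_state(); M=R.from_quat(s['eef_rot']).as_matrix()
d=np.load('pics/w5_d.npy'); P=cloud('wrist',d,s); T=(P-s['tool_pos'])@M
z=P[...,2]
for lo in range(-20,230,15):
    m=(d>0)&(z>146)&(z<162)&(T[...,0]>-10)&(T[...,0]<40)&(T[...,2]>lo)&(T[...,2]<lo+15)
    if m.sum()>5: q=T[m]; print(lo,m.sum(),np.percentile(q[:,0],[3,50,97]).round(1))
# strap in hand near Z 12
m=(d>0)&(z>200)&(z<290)&(np.abs(T[...,0])<12)&(T[...,2]>8)&(T[...,2]<14); q=T[m]; print(m.sum(),np.percentile(q[:,0],[2,50,98]) if m.sum() else '')
for zz in range(110,290,20):
    m=(d>0)&(z>zz)&(z<zz+20)&(np.abs(T[...,0])<9)&(T[...,2]>5)&(T[...,2]<16)
    if m.sum()>5: q=T[m]; print('strap z',zz,m.sum(),np.percentile(q[:,0],[3,50,97]).round(1))
E
```

```text
-20 159 [-6.8 13.2 19.7]
-5 409 [-8.1 13.1 20.4]
10 413 [-3.3 13.4 20. ]
25 373 [ 8.7 14.1 20.2]
40 376 [ 9.1 14.4 20.1]
55 392 [ 9.  14.2 19.8]
70 678 [19.3 29.1 39.3]
85 510 [ 9.2 18.9 38.6]
100 472 [ 8.5 14.1 20.1]
115 458 [ 9.  14.  19.7]
130 504 [ 8.8 14.2 20.1]
145 494 [ 8.7 14.  19.7]
3156 [-11.44892025   0.04553019  11.48273   ]
strap z 110 46 [-4.4 -0.8  2.8]
strap z 130 93 [-8.6 -2.7  2.5]
strap z 150 134 [-8.6 -2.2  8.8]
strap z 170 97 [-4.4 -1.1  2.7]
strap z 190 128 [-4.6 -0.8  2.9]
strap z 210 242 [-4.4  1.   8.6]
strap z 230 423 [-8.4 -0.1  8.2]
strap z 250 711 [-8.5 -0.1  8.5]
strap z 270 1185 [-8.3 -0.2  8.4]
```

>>> {"name": "send_rows", "arguments": {"steps": [{"translation": [0,8,0.7],"rot": [0,0,0],"jaw": -1},{"translation": [0,18,0.7],"rot": [0,0,0],"jaw": -1},{"translation": [0,28,0.7],"rot": [0,0,0],"jaw": -1},{"translation": [0,38,0.7],"rot": [0,0,0],"jaw": -1},{"translation": [0,46,0.7],"rot": [0,0,0],"jaw": -1},{"translation": [0,51,0.7],"rot": [0,0,0],"jaw": -1},{"translation": [0,52,0.7],"rot": [0,0,0],"jaw": -1},{"translation": [0,52,0.7],"rot": [0,0,0],"jaw": -1},{"translation": [0,52,0.7],"rot": [0,0,0],"jaw": -1}]}}

```text
time: 9.45
tool_pos: [656.0, -23.1, 280.1]
eef_rot: [0.705, 0.052, -0.051, -0.705]
ft_force: [1.0, 0.7, -1.2]
width: 0.085
```

```bash
python3 meas.py 6
```

```text
9.45 [656.  -23.1 280.1] 0.08516025662392857 jaw az 8.396453904083614 0.002878434530246667 [ 0.95834265  0.71419848 -1.24294836] [ 9.e-04  1.e-04 -1.e+00]
bar x= f(Z) [-2.07277012e-03  1.46075314e+01] 2814 edges [-5.5622034  -0.07888245  6.04943401] z [152.46493893 155.75821473 157.394982  ]
pegs strap ((10.275161743164062, 79.19330596923828), (23.57155418395996, 19.127735137939453), 89.77670288085938)
```

View pics/m6.png

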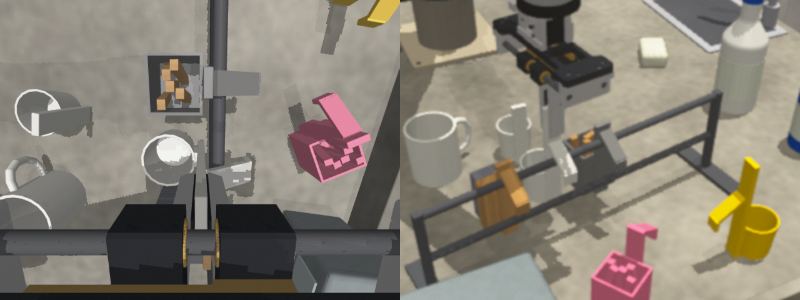

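>>> {"name": "send_rows", "arguments": {"steps": [{"translation": [1.5,1,0],"rot": [0,0,0],"jaw": -1},{"translation": [3,3,0],"rot": [0,0,0],"jaw": -1},{"translation": [4,5,0],"rot": [0,0,0],"jaw": -1},{"translation": [4,7,0],"rot": [0,0,0],"jaw": -1},{"translation": [4,8,0],"rot": [0,0,0],"jaw": -1},{"translation": [4,8,0],"rot": [0,0,0],"jaw": -1},{"translation": [4,8,0],"rot": [0,0,0],"jaw": -1}]}}

```text
time: 10.25
tool_pos: [659.7, -22.6, 271.7]
eef_rot: [-0.705, -0.052, 0.052, 0.705]
ft_force: [-0.3, 0.7, -1.0]
width: 0.082
```

```bash
python3 meas.py 7
```

```text
10.25 [659.7 -22.6 271.7] 0.08236068988246623 jaw az 8.39883052595925 0.0025323554633782455 [-0.34342938  0.74488968 -1.03186707] [-1.e-04 -0.e+00 -1.e+00]
bar x= f(Z) [-5.38510709e-04  1.10284911e+01] 2893 edges [-5.63470348 -0.06929901  6.0446043 ] z [152.4113991  155.78228641 157.35771339]
pegs strap ((7.01677131652832, 79.39360046386719), (19.07925033569336, 23.42531394958496), 0.09766248613595963)
```

View pics/m7.png

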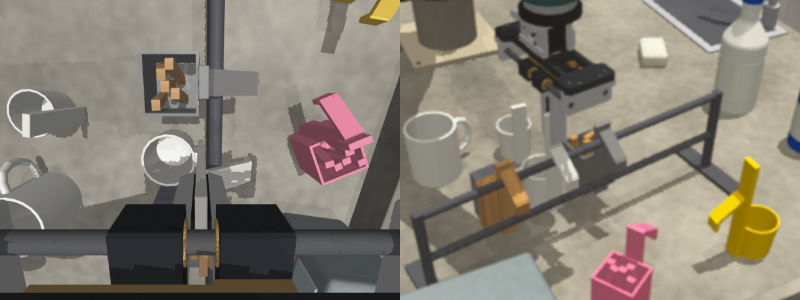

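>>> {"name": "send_rows", "arguments": {"steps": [{"translation": [0.5,1,0],"rot": [0,0,0],"jaw": -1},{"translation": [0.5,1,0],"rot": [0,0,0],"jaw": -1},{"translation": [0.5,1.5,0],"rot": [0,0,0],"jaw": -1},{"translation": [0.5,1.5,0],"rot": [0,0,0],"jaw": -1}]}}

```text
time: 10.75
tool_pos: [660.6, -22.5, 270.5]
eef_rot: [0.705, 0.052, -0.051, -0.705]
ft_force: [1.3, -0.6, 1.1]
width: 0.083
```

>>> {"name": "send_rows", "arguments": {"steps": [{"translation": [0,0,0],"rot": [0,0,0],"jaw": -0.75},{"translation": [0,0,0],"rot": [0,0,0],"jaw": -0.65},{"translation": [0,0,0],"rot": [0,0,0],"jaw": -0.5},{"translation": [0,0,0],"rot": [0,0,0],"jaw": -0.35},{"translation": [0,0,0],"rot": [0,0,0],"jaw": -0.3},{"translation": [0,0,0],"rot": [0,0,0],"jaw": -0.3}]}}

```text
time: 11.35
tool_pos: [660.2, -22.5, 270.2]
eef_rot: [-0.705, -0.052, 0.052, 0.705]
ft_force: [0.3, 0.6, -0.8]
width: 0.351
```

```bash
python3 meas.py 8
```

```text
11.35 [660.2 -22.5 270.2] 0.35130340975978813 jaw az 8.399816857974187 0.002000521477245317 [ 0.32162165  0.64038103 -0.8449951 ] [-0.  0. -1.]
bar x= f(Z) [-7.00307066e-04  1.05176899e+01] 2897 edges [-5.64096742 -0.06979655  5.98067632] z [152.63922108 155.79795963 157.34283531]
pegs strap ((6.383766174316406, 79.60118865966797), (19.566049575805664, 23.67557716369629), 0.1266866773366928)
```

View pics/m8.png

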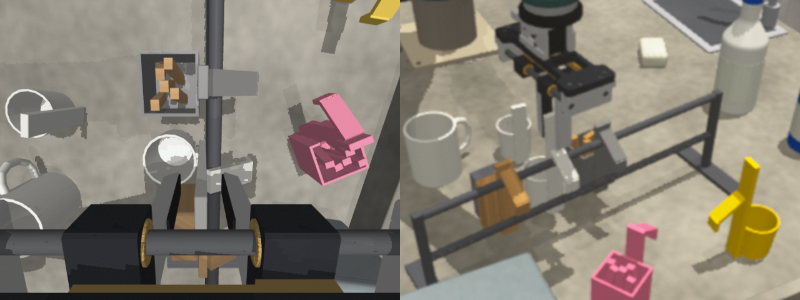

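>>> {"name": "send_rows", "arguments": {"steps": [{"translation": [0,-5,0],"rot": [0,0,0],"jaw": -0.3},{"translation": [0,-15,0],"rot": [0,0,0],"jaw": -0.3},{"translation": [0,-30,0],"rot": [0,0,0],"jaw": -0.3},{"translation": [0,-50,0],"rot": [0,0,0],"jaw": -0.3},{"translation": [0,-80,0],"rot": [0,0,0],"jaw": -0.3},{"translation": [0,-110,0],"rot": [0,0,0],"jaw": -0.3},{"translation": [0,-140,0],"rot": [0,0,0],"jaw": -0.3},{"translation": [-40,-150,0],"rot": [0,0,0],"jaw": -0.3},{"translation": [-80,-150,0],"rot": [0,0,0],"jaw": -0.3},{"translation": [-120,-150,0],"rot": [0,0,0],"jaw": -0.3},{"translation": [-160,-150,0],"rot": [0,0,0],"jaw": -0.3},{"translation": [-200,-150,0],"rot": [0,0,0],"jaw": -0.3},{"translation": [-200,-150,0],"rot": [0,0,0],"jaw": -0.3},{"translation": [-200,-150,0],"rot": [0,0,0],"jaw": -0.3}]}}

```text
time: 12.85
tool_pos: [462.4, -51.9, 421.6]
eef_rot: [0.706, 0.053, -0.051, -0.705]
ft_force: [0.4, 0.8, 0.0]
width: 0.353
```

```bash
python3 - <<'E'
from h import *
s=get_state(); print(s['time'],s['tool_pos'])
W,dw=snap('wrist','w9');A,da=snap('top','t9');B,db=snap('scene','s9')
cv2.imwrite('pics/m9.png',np.vstack([np.hstack([cv2.resize(A[170:350,140:500,::-1],(800,400))[:,:400*2][:, 200:600],cv2.resize(B[130:330,190:440,::-1],(400,400))])]))
th=np.radians(8.43); ex=np.array([np.cos(th),np.sin(th)]); ey=np.array([-np.sin(th),np.cos(th)])
for n,d in (('top',da),('scene',db)):
    P=cloud(n,d,s); a=P[...,:2]@ex; b=P[...,:2]@ey; z=P[...,2]
    for nm,lo,hi in (('brush',-230,-165),('pegs',-75,-5)):
        m=(d>0)&(z>162)&(z<180)&(a>640)&(a<700)&(b>lo)&(b<hi)
        if m.sum(): print(n,nm,m.sum(),'b',np.percentile(b[m],[1,50,99]).round(1),'a',np.percentile(a[m],[1,50,99]).round(1),z[m].max())
    for lo,hi in ((208,225),(172,205),(130,172),(85,108)):
        m=(d>0)&(z>lo)&(z<hi)&(a>570)&(a<720)&(b>-155)&(b<-85)
        if m.sum(): print(n,'cup z',lo,hi,m.sum(),'b',np.percentile(b[m],[1,50,99]).round(1),'a',np.percentile(a[m],[1,50,99]).round(1),z[m].max())
E
```

```text
12.85 [462.39219125 -51.87166922 421.55495613]
top brush 186 b [-209.3 -197.7 -186.1] a [647.5 654.  668.3] 177.76174127488423
top pegs 177 b [-51.8 -40.2 -29. ] a [647.4 653.6 667.9] 176.73178569778497
top cup z 208 225 120 b [-132.  -120.1 -108.4] a [645.6 648.8 653.5] 223.7348668168347
top cup z 172 205 66 b [-131.7 -120.  -108.5] a [645.9 646.4 650.4] 204.95026074252485
top cup z 130 172 520 b [-153.7 -118.1  -86.3] a [646.5 665.3 698.3] 171.97039840033972
top cup z 85 108 352 b [-149.2 -123.6  -91.7] a [586.7 627.4 648.4] 107.78089323923246
scene brush 157 b [-210.  -198.6 -186.5] a [649.4 657.5 669. ] 173.83336603879934
scene pegs 133 b [-52.  -41.4 -27.1] a [650.  657.7 668.1] 174.59557132653526
scene cup z 208 225 122 b [-132.4 -121.5 -107.6] a [647.9 655.  657.8] 221.21211611493618
scene cup z 172 205 230 b [-132.4 -121.8 -108.4] a [650.1 656.1 658.5] 204.77746047398716
scene cup z 130 172 669 b [-153.6 -122.4  -86.8] a [651.2 669.8 702.1] 171.7736861975486
scene cup z 85 108 371 b [-148.8 -129.3 -102.4] a [589.6 639.3 659.5] 107.46734505672976
```

View pics/m9.png

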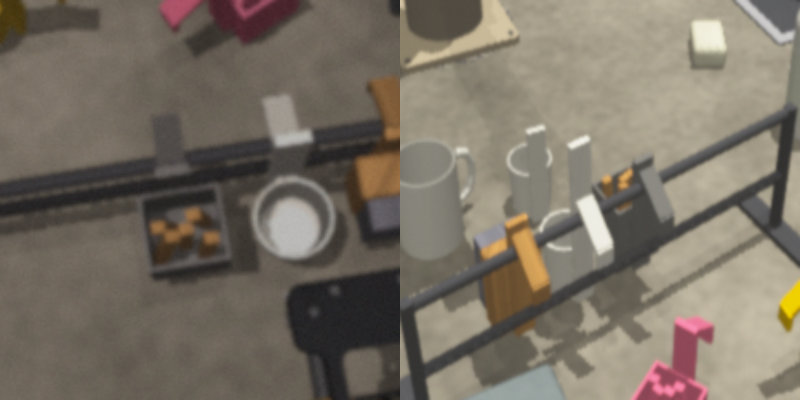

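View pics/w9.png

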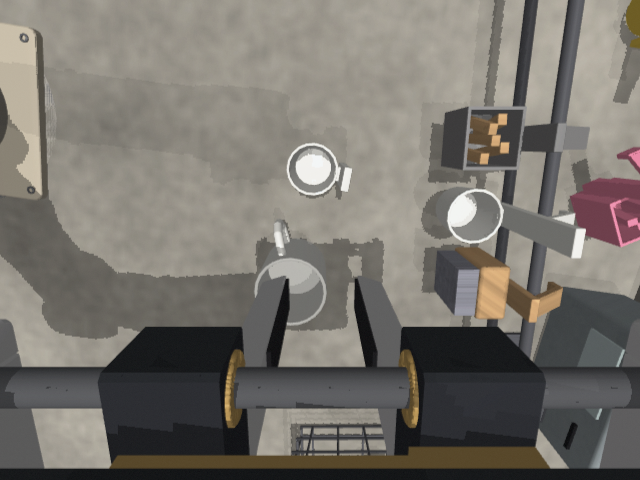

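```bash
python3 -c "
from rig import *
print(finish_job()); print(get_state()['time'])"
```

```text
the job is handed in; nothing more can be done
None
the job is handed in; nothing more can be done
```

The white hooked cup now hangs on the top bar, midway between the brush and the peg bucket. Its cup is on the robot's side, and the gripper has let go and backed clear. I handed the job in at about 13 s.

**How it was done:** I picked the cup out at scene pixel (355,180) by its hook, and left the hookless white cup, the mug and the yellow cup alone. I gripped its strap across the 8 mm thickness and turned it about 13° to line up with the bar. I lowered it with the hook over the bar, slid it about 4 mm towards home, took up its weight on the bar and released.

**Last checks:**
- **Position along the bar:** the top camera puts the strap at −120 mm, and the midpoint between the neighbours is at −119 mm.
- **Height and tilt:** the strap face stays within 1 mm sideways over its upper 45 mm, so the cup hangs upright. I saw no sign it was off its 219 mm home height, but the depth readings of the strap top were too coarse to confirm it to the millimetre (maxima 221 mm and 224 mm).
- **Neighbours:** the brush and peg bucket straps moved no more than 1 mm from the first pictures, within the measuring noise.
- **Forces:** the wrist force stayed under about 3 N in every reading.

**Disagreements:** the scene and top cameras differed by 3–6 mm across the bar, so I used the wrist camera for the final alignment. It put the midpoint up to about 1 mm from where the top camera did.

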